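# Build the gift-counter display

### The job

Set up the counter display on the two wooden risers. On the oblong riser lay the large gift box, lengthwise along the riser, lay the small gift box on it the same way round, and stand the trophy cup on top; on the round riser stand the large tin, with the small tin on top of it. Centre every piece on the one below, let go of everything, and do not move the flask, the soap or the notebook.

Things in the scene. Friction and masses are not known exactly. Their poses are not given: they have to be found in the camera images.
- oblong_riser: Fixed light-wood riser, an oblong block 90 (its x) x 130 (its y, the long side) x 24 mm high, standing on the counter. Origin: centre of its underside, z up; its top is 24 mm above.
- round_riser: Fixed light-wood riser, a round disc of diameter 110 mm, 24 mm high, standing on the counter. Origin: centre of its underside, z up; its top is 24 mm above.
- large_box_center (a point): Centre (half-way up) of the large gift box: a closed loose black box with thin brass trim, 60 (its x) x 96 (its y, the long side) x 40 mm high, about 0.2 kg, lying flat on the counter at the start. z up.
- small_box_center (a point): Centre (half-way up) of the small gift box: a closed loose black box with thin brass trim, 42 (its x) x 66 (its y, the long side) x 32 mm high, about 0.1 kg, lying flat on the counter at the start. z up.
- trophy_center (a point): Centre (half-way up) of the loose souvenir trophy cup, 62 mm high, about 0.1 kg, standing on the counter at the start; z up. Foot: dark wood disc of diameter 36 mm, 12 mm high. Then a thin stem, and from 1 mm to 31 mm above this centre a solid brass bowl, a plain cylinder of diameter 40 mm, the place to grip. Two small ears stick out from the bowl along its +y and -y to 30 mm from the axis: grip the bowl along its x.
- large_tin_center (a point): Centre (half-way up) of the large tin: a closed loose round metal tin of diameter 60 mm, 44 mm high, about 0.2 kg, standing on the counter at the start. z up.
- small_tin_center (a point): Centre (half-way up) of the small tin: a closed loose round metal tin of diameter 44 mm, 34 mm high, about 0.1 kg, standing on the counter at the start. z up.
- flask_center (a point): Centre (half-way up) of a red drinking flask, diameter 66 mm, 200 mm high, standing loose on the counter at the left edge of the work. Leave it alone.
- soap_center (a point): Centre (half-way up) of a yellow rounded bar of soap, 55 (its x) x 85 (its y) x 26 mm high, loose on the counter at the right edge of the work. Leave it alone.
- notebook_center (a point): Centre (half-way up) of a thick red notebook, 90 (its x) x 140 (its y) x 34 mm high, lying loose on the counter beyond the risers. Leave it alone.

How it is judged:
By the outcome, as a careful person would: the job done as asked, in the order asked, and still so for the second after the job is handed in, with the robot touching nothing.
It also fails if it takes over 106 s, if anything falls off the work surface, if the arm or the gripper's body presses on something with over 40 N, if the wrist force passes 120 N, or if a joint passes its speed limit or range.

### The arm

A 6-joint arm with a two-finger parallel gripper is mounted at the origin on the work surface. World frame = base frame: x ahead of the robot, y to its left, z up, the work surface at z = 0. Lengths are in m, angles in rad, forces in N, time in s.
With the tool pointing down it reaches from about 0.3 to 0.85 m from the base axis. Payload 5.4 kg.
Tool frame: the origin (TCP) lies on the mounting face of the last link; the fingertips stand 173 mm ahead of it and the grasp point (between the pads) lies 155 mm ahead of it (hold_point_z is the distance from the TCP to the grasp point, in m); z points along the fingers, y is the line along which they close (so a half turn about z gives the same grasp; the last joint's range is limited). The gripper opens to 85 mm and grips with 20 to 120 N. Pads are 22 mm wide; open, the fingers measure 114 mm over their backs; the gripper's body (76 mm by 85 mm) begins 54 mm behind the grasp point. The pads swing forward as they close: fully open they stand 13 mm farther back than shut.
Start: joints at [1.106, 0.158, 1.597, -0, 1.386, -0.21], TCP at [0.145, 0.556, 0.405] pointing down, gripper open.
Joint ranges: [-2.91, 2.91], [-0.94, 2.29], [0.18, 2.7], [-1.29, 4.43], [0.17, 2.64], [-3, 3]. Speed limits (rad/s): [2.57, 2.57, 3.14, 3.14, 3.14, 3.14].

### API

Orientations are given as a unit quaternion [w, x, y, z].
In Python, from station import observe, read_camera, calibration, finish_job, hold_point_z gives the robot as it stands.
- The arm moves only by the tool servo_tool, never from a script. Its argument "rows" is a list of rows, each a list of 3 entries, a list of its own where there are three numbers: the opening, from -1 (shut) to 1 (fully open), so that 0 is half open, then the shift along the tool's x, y, z in m, then the turn about the tool's z in rad. In form: [[gripper, [dx, dy, dz], turn], ...]. A call has 1 to 20 rows; each row is the pose to reach, as a shift and turn from the pose commanded when the call began, along the tool's axes at that moment; what a row does not reach only later rows make up. A row lasts 1/10 s, in which the tool goes at most 50 mm and 8.59 degrees, less where a joint would pass 70% of its speed; a pose out of reach is approached as far as the arm can. A call with a gripper value outside its range is refused whole. The fingers move at their own pace and stop on an object; the grip force is fixed at half the most. Time passes only in rows, so rows that repeat a pose let the fingers close. It gives the time, the measured TCP pose, the force, the opening and the grip force at its end, in the units of the state.
- observe(): the state, without advancing time (a new reading comes with each control period).
- read_camera(name): name is "scene" or "top" or "wrist"; returns the picture (420x560x3 uint8, red, green, blue); there is no depth.
- calibration(name): a dict with "intrinsics" (3x3 intrinsics, pixels), "R" (3x3) and "t" (3): a world point X has camera coordinates R X + t. Camera axes: x right, y down, z forward; pixel columns grow to the right and rows downward; lengths in m; the calibration is good to about 2 mm. The wrist camera is an equidistant fisheye: a pixel r from the principal point sees the ray r / f radians off the axis. A picture is of the moment at which its call begins: read the wrist's pose just before it. calibration takes no time and is no camera call; for the wrist camera it gives the pose at the moment of the call.
- finish_job(): hands the job in; it is judged then, once.
The state is a dict: "t": time; "joints": joint angles; "qvel": joint speeds; "joint_efforts": joint torques, N m; "tcp_pos": TCP position; "eef_rot": TCP orientation; "wrist_force": force on the tool from outside, world axes, zero at the start; "ft_torque": the same for the moment, N m; "finger_gap": finger opening in m; "gripper_force": force on a finger pad.
Only numpy, scipy, OpenCV 4.12 (cv2) and the standard library are available. Lean on these libraries where they do the work, as an engineer would, in place of code of your own. Each camera call takes 0.05 s, during which the arm holds its last target. There are 200 camera calls.

## Working session

There is one attempt and no reset: what is moved stays moved. The work goes in short steps, Python scripts to look and compute and a tool call to move; the robot and the scene stay as the last step left them, time stands still between calls to the robot, and variables do not carry over. Pictures are saved under pics/ and viewed, at most 14 in all, crops included, and the job is handed in when it is done.

Besides the shell and the picture viewer there is one more tool, called after ">>>" as name([rows], argument=value, ...), one row to a line, values as JSON. servo_tool: Moves the arm, as the interface text tells. Its arguments: {"type":"object","properties":{"rows":{"type":"array"}},"required":["rows"]}

```bash
mkdir -p pics; ls
python3 - <<'E'
from station import *
import cv2,numpy as np
for n in ("scene","top"):
    im=read_camera(n); cv2.imwrite(f"pics/{n}0.png",im[:,:,::-1])
    c=calibration(n); print(n,{k:np.round(v,4).tolist() for k,v in c.items()})
s=observe(); print(s, hold_point_z)
E
```

```text
pics
scene {'intrinsics': [[533.5776, 0.0, 271.5636], [0.0, 533.5776, 212.7711], [0.0, 0.0, 1.0]], 'R': [[-0.5085, 0.8609, 0.0133], [0.4913, 0.3028, -0.8167], [-0.7071, -0.4088, -0.5769]], 't': [0.3231, -0.2252, 1.9968]}
top {'intrinsics': [[436.3726, 0.0, 277.816], [0.0, 436.3726, 210.7817], [0.0, 0.0, 1.0]], 'R': [[0.009, -0.9999, 0.0097], [-0.9947, -0.01, -0.1028], [0.1029, -0.0087, -0.9947]], 't': [-0.0081, 0.6444, 1.0428]}
{'t': 0.1, 'joints': array([ 1.10587303e+00,  1.58996318e-01,  1.59806945e+00,  1.56066516e-05,
        1.38620964e+00, -2.10110241e-01]), 'qvel': array([ 0.00073604, -0.00095179, -0.00409379, -0.00123694,  0.00042104,
        0.00133673]), 'joint_efforts': array([-1.28644779e-04, -3.96993256e+01, -3.32337499e+01, -2.34740301e-04,
        4.20349563e-03,  1.59179712e-05]), 'tcp_pos': array([0.14485061, 0.55620664, 0.40382779]), 'eef_rot': array([-2.85855253e-04,  1.27063501e-01,  9.91894228e-01, -7.91368496e-04]), 'wrist_force': array([ 0.0458107 ,  0.54582632, -0.86786259]), 'ft_torque': array([-2.03978837e-05,  1.59888306e-02, -1.42550988e-02]), 'gripper_force': 0.0, 'finger_gap': 0.08541869808342424} 0.1547
```

View pics/top0.png

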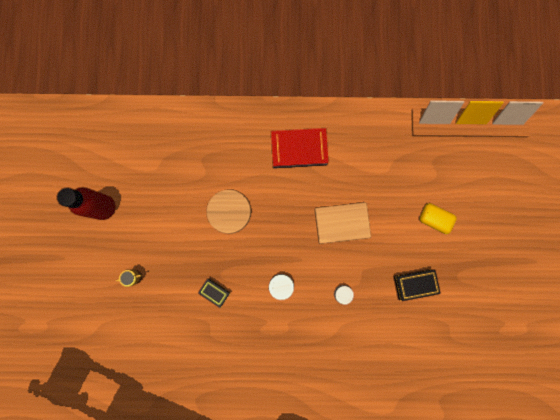

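View pics/scene0.png

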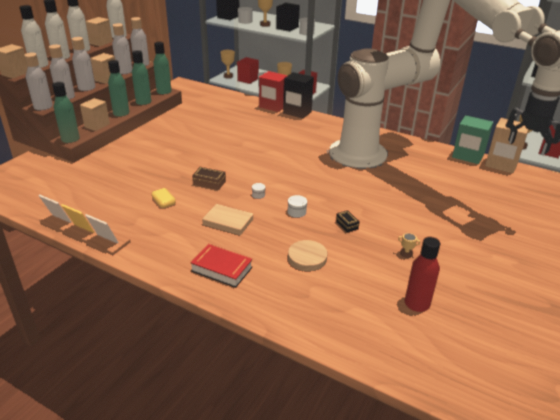

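The top view shows the trophy (129,279), small box (214,293), large tin (281,287), small tin (344,295), large box (417,285), round riser (229,212) and oblong riser (343,223). The scene view confirms everything is upright.

```bash
cat > h.py <<'E'
from station import *
import cv2,numpy as np
def cast(uv,z,c,fish=False):
    K=np.array(c["intrinsics"]);R=np.array(c["R"]);t=np.array(c["t"])
    uv=np.atleast_2d(np.array(uv,float))
    d=np.c_[(uv[:,0]-K[0,2])/K[0,0],(uv[:,1]-K[1,2])/K[1,1]]
    if fish:
        th=np.linalg.norm(d,axis=1,keepdims=True)+1e-12
        r=np.c_[d/th*np.sin(th),np.cos(th)]
    else: r=np.c_[d,np.ones(len(d))]
    w=r@R; o=-R.T@t
    return (o+w*((z-o[2])/w[:,2:3]))[:,:2]
def proj(X,c,fish=False):
    K=np.array(c["intrinsics"]);p=np.array(c["R"])@np.array(X,float)+np.array(c["t"])
    if fish:
        rho=np.hypot(p[0],p[1]);th=np.arctan2(rho,p[2]);q=p[:2]/max(rho,1e-9)*th
    else:q=p[:2]/p[2]
    return q*K[0,0]+K[:2,2]
def axes(s=None):
    w,x,y,z=(s or observe())["eef_rot"]
    from scipy.spatial.transform import Rotation as Ro
    return Ro.from_quat([x,y,z,w]).as_matrix()
def go(x,y,z,yaw=None):
    """shift/turn to bring the grasp point to x,y,z with the closing line at world angle yaw (deg)"""
    s=observe();R=axes(s);g=s["tcp_pos"]+R[:,2]*hold_point_z
    d=R.T@(np.array([x,y,z])-g); turn=0
    if yaw is not None:
        cur=np.degrees(np.arctan2(R[1,1],R[0,1])); e=(yaw-cur+90)%180-90; turn=-np.radians(e)
    print("shift",np.round(d,4),"turn",round(turn,3),"alt",round(turn-np.sign(turn)*np.pi,3),"j6",round(s["joints"][5],2),"grasp",np.round(g,4),"t",round(s["t"],2))
E
python3 - <<'E'
from h import *
im=cv2.imread("pics/top0.png");c=calibration("top")
hsv=cv2.cvtColor(im,cv2.COLOR_BGR2HSV)
for n,(u,v),z in [("wood",(270,220),0),("rr",(229,212),.024),("or",(343,223),.024),("lt",(281,287),.044),("st",(344,295),.034)]:
    print(n,hsv[v,u])
H,S,V=cv2.split(hsv)
def meas(n,m,u,v,z,r=38):
    k=np.zeros_like(m);k[v-r:v+r,u-r:u+r]=m[v-r:v+r,u-r:u+r]
    cs,_=cv2.findContours(k,0,2);q=max(cs,key=cv2.contourArea)
    p=cast(cv2.convexHull(q)[:,0],z,c).astype(np.float32)*1000
    (a,b),(w,h),g=cv2.minAreaRect(p); 
    if w>h:g+=90
    print(n,"ctr",round(a,1),round(b,1),"size",round(w,1),round(h,1),"long-axis deg",round((g+90)%180,1))
riser=((S<160)&(V>120)).astype(np.uint8)
meas("rr",riser,229,212,.024);meas("or",riser,343,223,.024)
wh=((S<100)&(V>120)).astype(np.uint8)
meas("lt",wh,281,287,.044,25);meas("st",wh,344,295,.034,20)
bl=(V<60).astype(np.uint8)
meas("lb",bl,417,285,.04,30);meas("sb",bl,214,293,.032,25)
print(cast([129,279],.062,c))
go(.4,.35,.2,0)
E
```

```text
wood [ 13 190 185]
rr [ 15 160 191]
or [ 15 153 225]
lt [ 26  26 236]
st [ 24  30 236]
rr ctr 642.6 120.4 size 106.2 105.1 long-axis deg 45.8
or ctr 617.8 -162.7 size 88.2 127.8 long-axis deg 97.3
lt ctr 459.7 -11.2 size 56.8 57.6 long-axis deg 90.5
st ctr 442.3 -164.0 size 42.2 42.9 long-axis deg 134.7
lb ctr 466.9 -344.1 size 38.9 74.5 long-axis deg 100.9
sb ctr 461.1 140.6 size 59.2 5.3 long-axis deg 57.3
[[0.4765067  0.34708527]]
shift [-0.299  -0.1349  0.0492] turn 1.316 alt -1.826 j6 -0.21 grasp [0.1447 0.556  0.2491] t 0.1
```

>>> servo_tool([
  [1,[-0.595,-0.678,0],1.124],
  [1,[-0.595,-0.678,0],1.124],
  [1,[-0.595,-0.678,0],1.124],
  [1,[-0.595,-0.678,0],1.124],
  [1,[-0.595,-0.678,0],1.124],
  [1,[-0.595,-0.678,0],1.124],
  [1,[-0.595,-0.678,0],1.124],
  [1,[-0.595,-0.678,0],1.124],
  [1,[-0.595,-0.678,0],1.124],
  [1,[-0.595,-0.678,0],1.124],
  [1,[-0.595,-0.678,0],1.124],
  [1,[-0.595,-0.678,0],1.124],
  [1,[-0.595,-0.678,0],1.124],
  [1,[-0.595,-0.678,0],1.124],
  [1,[-0.595,-0.678,0],1.124],
  [1,[-0.595,-0.678,0],1.124],
  [1,[-0.595,-0.678,0],1.124],
  [1,[-0.595,-0.678,0],1.124],
  [1,[-0.595,-0.678,0],1.124],
  [1,[-0.595,-0.678,0],1.124],
])

```text
t: 2.1
tcp_pos: [0.5498, -0.2505, 0.4034]
eef_rot: [-0.001, 0.637, 0.771, 0.0]
wrist_force: [0.6, -0.1, 0.1]
finger_gap: 0.0852
gripper_force: 0.0
```

Run:
```python
from h import *
s=observe();c=calibration("wrist");im=read_camera("wrist");cv2.imwrite("pics/w1.png",im[:,:,::-1])
import pickle;pickle.dump(c,open("w1.pkl","wb"))
print(np.array(c["intrinsics"]).tolist(), -np.array(c["R"]).T@c["t"])
for X in [(.467,-.344,.04),(.618,-.163,.024)]:print(proj(X,c,True))
go(.467,-.344,.15,11)
```

```text
[[325.19226210127806, 0.0, 280.2686358921516], [0.0, 325.19226210127806, 206.12967490282108], [0.0, 0.0, 1.0]] [ 0.53599537 -0.17801709  0.37335076]
[194.44298228 248.93615898]
[358.0409398  114.96414695]
shift [-0.0775 -0.0989  0.0993] turn -0.0 alt 3.141 j6 -0.82 grasp [ 0.5494 -0.2492  0.2493] t 2.15
```

View pics/w1.png

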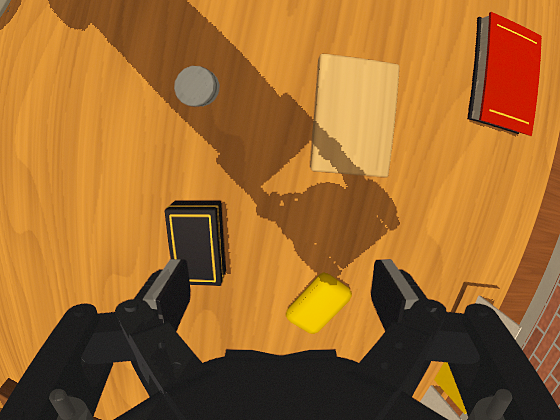

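The wrist view shows the large box with its trim at (168–217, 213–282), the oblong riser at (312–398, 55–177) and the small tin at (195,86).

Run:
```python
from h import *
import pickle;c=pickle.load(open("w1.pkl","rb"));im=cv2.imread("pics/w1.png")
H,S,V=cv2.split(cv2.cvtColor(im,cv2.COLOR_BGR2HSV))
def rect(n,m,x0,x1,y0,y1,z):
    k=np.zeros(m.shape,np.uint8);k[y0:y1,x0:x1]=m[y0:y1,x0:x1]
    pts=cv2.findNonZero(k)[:,0]
    if n!="trim":
        q=max(cv2.findContours(k,0,2)[0],key=cv2.contourArea);pts=q[:,0]
    p=cast(pts,z,c,True).astype(np.float32)*1000
    (a,b),(w,h),g=cv2.minAreaRect(p)
    if w>h:g+=90
    print(n,round(a,1),round(b,1),"size",round(w,1),round(h,1),"long",round((g+90)%180,1))
rect("trim",(V>120)&(S>80)&(H<35),167,219,211,283,.04)
# riser: pale => low saturation, both lit and in shadow
rect("riser",(S<150),295,415,40,195,.024)
rect("st",(S<60),165,225,60,115,.034)
cor=cast([(320,54),(399,65),(389,177),(312,166)],.024,c,True)*1000
print(cor.round(1),cor.mean(0))
```

```text
trim 462.7 -343.4 size 59.7 89.2 long 94.4
riser 615.4 -164.4 size 90.4 128.5 long 97.1
st 443.1 -164.0 size 47.6 42.1 long 7.9
[[ 564.5 -107. ]
 [ 652.5  -96.2]
 [ 669.6 -222.5]
 [ 580.3 -228.4]] [ 616.7306091  -163.49947719]
```

```bash
cat >> h.py <<'E'
def trim(im,c,x0,x1,y0,y1,z,fish=True):
    """gold trim component inside window -> centre, size, long-axis angle (mm, deg)"""
    H,S,V=cv2.split(cv2.cvtColor(im,cv2.COLOR_BGR2HSV));m=((V>110)&(S>80)&(H<35)).astype(np.uint8)
    k=np.zeros_like(m);k[y0:y1,x0:x1]=m[y0:y1,x0:x1]
    n,l,st,ce=cv2.connectedComponentsWithStats(k,connectivity=8)
    for i in range(1,n):
        x,y,w,h,a=st[i]
        if a<60 or x<=x0 or y<=y0 or x+w>=x1 or y+h>=y1: continue
        p=cast(cv2.findNonZero((l==i).astype(np.uint8))[:,0],z,c,fish).astype(np.float32)*1000
        (a,b),(w,h),g=cv2.minAreaRect(p)
        if w>h:g+=90
        print("trim",st[i].tolist(),"ctr",round(a,1),round(b,1),"size",round(w,1),round(h,1),"long",round((g+90)%180,1))
E
python3 - <<'E'
from h import *
import pickle;c=pickle.load(open("w1.pkl","rb"));im=cv2.imread("pics/w1.png")
trim(im,c,150,240,190,300,.04)
im=cv2.imread("pics/top0.png");c=calibration("top");trim(im,c,385,450,260,310,.04,False);trim(im,c,190,240,270,315,.032,False)
E
```

```text
trim [169, 214, 47, 69, 465] ctr 464.5 -344.9 size 49.5 85.2 long 101.2
trim [400, 272, 39, 27, 188] ctr 466.9 -344.2 size 50.2 86.0 long 101.2
```

>>> servo_tool([
  [1,[-0.078,-0.1,0.1],0],
  [1,[-0.078,-0.1,0.1],0],
  [1,[-0.078,-0.1,0.1],0],
  [1,[-0.078,-0.1,0.1],0],
  [1,[-0.078,-0.1,0.14],0],
  [1,[-0.078,-0.1,0.18],0],
  [1,[-0.078,-0.1,0.21],0],
  [1,[-0.078,-0.1,0.2255],0],
  [1,[-0.078,-0.1,0.2255],0],
  [-0.2,[-0.078,-0.1,0.2255],0],
  [-0.2,[-0.078,-0.1,0.2255],0],
  [-0.2,[-0.078,-0.1,0.2255],0],
  [-0.2,[-0.078,-0.1,0.2255],0],
  [-0.2,[-0.078,-0.1,0.2255],0],
  [-0.2,[-0.078,-0.1,0.2255],0],
  [-0.2,[-0.078,-0.1,0.2255],0],
])

```text
t: 3.75
tcp_pos: [0.4677, -0.3462, 0.1819]
eef_rot: [0.002, 0.636, 0.772, -0.0]
wrist_force: [0.2, 0.8, 6.2]
finger_gap: 0.059
gripper_force: 66.4
```

Run:
```python
from h import *
s=observe();c=calibration("wrist");im=read_camera("wrist");cv2.imwrite("pics/w2.png",im[:,:,::-1])
print(s["finger_gap"],s["gripper_force"],s["wrist_force"])
go(.616,-.164,.10,7.1)
```

```text
0.05900456719899433 66.42205953598022 [0.1880568  0.80492329 6.24064237]
shift [ 0.1509  0.1802 -0.0729] turn 0.068 alt -3.073 j6 -1.04 grasp [ 0.4682 -0.3468  0.0273] t 3.8
```

View pics/w2.png

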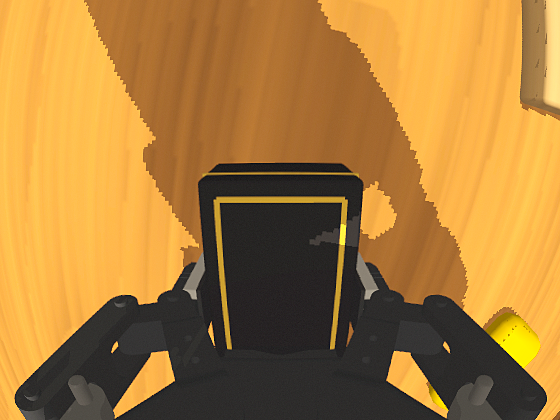

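The box is squarely held, with its front trim line at row ~198, columns 216–348. I'll compute its offset along tool x.

Run:
```python
from h import *
s=observe();c=calibration("wrist");R=axes(s);g=s["tcp_pos"]+R[:,2]*hold_point_z
for uv,z in [((281,197),.04),((281,176),.04),((216,197),.04),((348,197),.04)]:
    p=cast([uv],z,c,True)[0];d=R.T@np.r_[p-g[:2],0];print(p,d[:2])
```

```text
[ 0.46015924 -0.30357246] [0.04391846 0.00037861]
[ 0.45870605 -0.29610268] [0.05152822 0.00037915]
[ 0.43719534 -0.30796552] [ 0.04399288 -0.02300152]
[ 0.48387775 -0.29893791] [0.04393693 0.02454558]
```

>>> servo_tool([
  [-0.2,[0,0,-0.03],0],
  [-0.2,[0,0,-0.08],0],
  [-0.2,[0.03,0.035,-0.09],0.01],
  [-0.2,[0.06,0.07,-0.09],0.02],
  [-0.2,[0.09,0.107,-0.09],0.04],
  [-0.2,[0.12,0.143,-0.09],0.05],
  [-0.2,[0.1495,0.18,-0.09],0.068],
  [-0.2,[0.1495,0.18,-0.09],0.068],
  [-0.2,[0.1495,0.18,-0.07],0.068],
  [-0.2,[0.1495,0.18,-0.06],0.068],
  [-0.2,[0.1495,0.18,-0.06],0.068],
  [-0.2,[0.1495,0.18,-0.06],0.068],
])

```text
t: 5.0
tcp_pos: [0.6144, -0.1647, 0.2393]
eef_rot: [-0.0, 0.662, 0.749, -0.0]
wrist_force: [0.3, -0.4, -1.5]
finger_gap: 0.0592
gripper_force: 65.9
```

Run:
```python
from h import *
s=observe();print(s["finger_gap"],s["wrist_force"],s["eef_rot"])
go(.6162,-.1655,.0513,7.1)
c=calibration("wrist");im=read_camera("wrist");cv2.imwrite("pics/w3.png",im[:,:,::-1])
```

```text
0.05919613500076706 [ 0.30864659 -0.41925005 -1.54788658] [-1.88917652e-04  6.62250134e-01  7.49282804e-01 -6.03001304e-05]
shift [-0.001   0.0017  0.0333] turn -0.001 alt 3.141 j6 -0.57 grasp [ 0.6144 -0.1647  0.0846] t 5.0
```

View pics/w3.png

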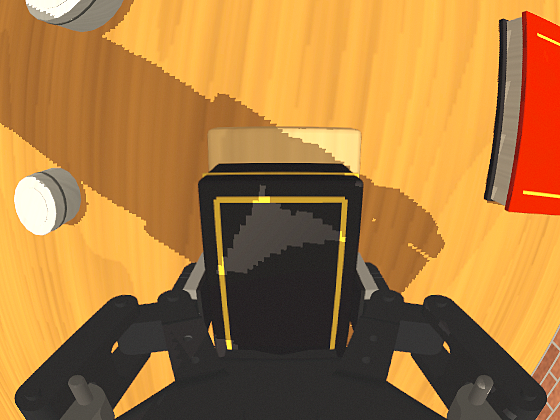

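The riser's far edge shows at row 128, columns 208–360, squarely behind the held box.

Run:
```python
from h import *
s=observe();c=calibration("wrist");R=axes(s);g=s["tcp_pos"]+R[:,2]*hold_point_z
for uv,z in [((209,128),.024),((360,129),.024),((285,128),.024),((216,197),.0973),((348,197),.0973)]:
    p=cast([uv],z,c,True)[0];d=R.T@np.r_[p-g[:2],0];print(p,d[:2])
```

```text
[ 0.56629753 -0.10509901] [ 0.06530243 -0.04085527]
[ 0.65275089 -0.09484731] [0.06485439 0.04620261]
[ 0.609727   -0.10047137] [0.06455905 0.00281371]
[ 0.5864493  -0.12432419] [ 0.04374697 -0.0232183 ]
[ 0.63399097 -0.11846672] [0.04371887 0.02468283]
```

>>> servo_tool([
  [-0.2,[-0.001,0.002,0.02],0],
  [-0.2,[-0.001,0.002,0.03],0],
  [-0.2,[-0.001,0.002,0.033],0],
  [-0.2,[-0.001,0.002,0.034],0],
  [-0.2,[-0.001,0.002,0.034],0],
  [0.6,[-0.001,0.002,0.034],0],
  [0.6,[-0.001,0.002,0.034],0],
  [0.6,[-0.001,0.002,0.034],0],
  [0.6,[-0.001,0.002,0.034],0],
  [0.6,[-0.001,0.002,0.0],0],
  [1,[-0.001,0.002,-0.05],0],
  [1,[-0.001,0.002,-0.1],0],
  [1,[-0.001,0.002,-0.12],0],
  [1,[-0.001,0.002,-0.12],0],
])

```text
t: 6.45
tcp_pos: [0.618, -0.1654, 0.3646]
eef_rot: [0.005, 0.662, 0.75, 0.001]
wrist_force: [-0.3, -0.8, 0.6]
finger_gap: 0.0852
gripper_force: 0.0
```

Run:
```python
from h import *
s=observe();c=calibration("wrist");im=read_camera("wrist")[:,:,::-1].copy();cv2.imwrite("pics/w4.png",im)
trim(im,c,200,360,120,330,.064)
im=cv2.imread("pics/top0.png");ct=calibration("top")
for p in ([214,293],):print(cast(p,.032,ct))
big=cv2.resize(im[265:320,185:245],None,fx=6,fy=6,interpolation=2)
wr=cv2.resize(cv2.imread("pics/w4.png"),(440,330));out=np.zeros((330,800,3),np.uint8);out[:,:360]=big;out[:,360:]=wr;cv2.imwrite("pics/c4.png",out)
go(.455,.14,.16,-30)
```

```text
trim [248, 145, 58, 95, 836] ctr 616.7 -162.9 size 49.1 84.1 long 96.9
[[0.44311811 0.15050647]]
shift [ 0.3233 -0.1239  0.0454] turn 0.648 alt -2.494 j6 -0.57 grasp [ 0.6178 -0.1654  0.2065] t 6.5
```

View pics/c4.png

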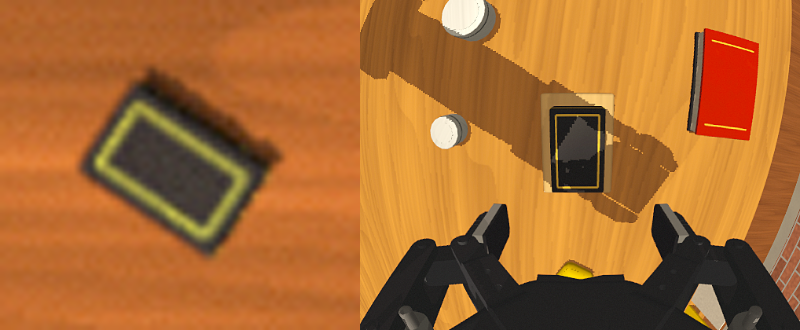

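Large box is centred (616.7, -162.9, 96.9°). The small box is at (.443, .1505), long axis about 56°. Moving above it.

>>> servo_tool([
  [1,[0.045,-0.018,0.0],0.09],
  [1,[0.09,-0.036,0.01],0.2],
  [1,[0.135,-0.054,0.02],0.3],
  [1,[0.18,-0.072,0.03],0.4],
  [1,[0.22,-0.09,0.04],0.5],
  [1,[0.265,-0.108,0.045],0.6],
  [1,[0.31,-0.125,0.045],0.68],
  [1,[0.335,-0.1345,0.045],0.711],
  [1,[0.335,-0.1345,0.045],0.711],
  [1,[0.335,-0.1345,0.045],0.711],
  [1,[0.335,-0.1345,0.045],0.711],
])

```text
t: 7.6
tcp_pos: [0.4421, 0.1502, 0.3133]
eef_rot: [-0.0, 0.882, 0.472, -0.001]
wrist_force: [-0.1, -0.1, 0.5]
finger_gap: 0.0854
gripper_force: 0.0
```

Run:
```python
from h import *
s=observe();c=calibration("wrist");im=read_camera("wrist")[:,:,::-1].copy();cv2.imwrite("pics/w5.png",im)
print(proj((.443,.1505,.032),c,True))
trim(im,c,200,360,150,345,.032)
go(.443,.1505,.023,-33.6)
```

```text
[282.15044766 203.18831166]
trim [260, 168, 39, 66, 582] ctr 441.9 153.0 size 54.8 30.1 long 57.2
shift [0.0011 0.0005 0.1359] turn -0.002 alt 3.14 j6 0.66 grasp [0.4421 0.1499 0.1589] t 7.65
```

>>> servo_tool([
  [0.3,[0.002,-0.0015,0.04],-0.015],
  [0.3,[0.002,-0.0015,0.08],-0.015],
  [0.3,[0.002,-0.0015,0.11],-0.015],
  [0.3,[0.002,-0.0015,0.13],-0.015],
  [0.3,[0.002,-0.0015,0.135],-0.015],
  [0.3,[0.002,-0.0015,0.135],-0.015],
  [-0.5,[0.002,-0.0015,0.135],-0.015],
  [-0.5,[0.002,-0.0015,0.135],-0.015],
  [-0.5,[0.002,-0.0015,0.135],-0.015],
  [-0.5,[0.002,-0.0015,0.135],-0.015],
  [-0.5,[0.002,-0.0015,0.135],-0.015],
  [-0.5,[0.002,-0.0015,0.135],-0.015],
])

```text
t: 8.85
tcp_pos: [0.4428, 0.1533, 0.1806]
eef_rot: [0.001, 0.878, 0.479, 0.001]
wrist_force: [-0.3, -1.0, 6.8]
finger_gap: 0.041
gripper_force: 61.8
```

```bash
cat >> h.py <<'E'
def fronttrim(z,y0,y1,dz=0,name=None):
    """far trim line of held box in tool axes relative to grasp point; z = world height of its top"""
    s=observe();c=calibration("wrist");im=read_camera("wrist")[:,:,::-1].copy()
    if name:cv2.imwrite(name,im)
    R=axes(s);g=s["tcp_pos"]+R[:,2]*hold_point_z
    H,S,V=cv2.split(cv2.cvtColor(im,cv2.COLOR_BGR2HSV));m=((V>110)&(S>110)&(H<35)&(H>17)).astype(np.uint8)
    for v in range(y0,y1):
        u=np.flatnonzero(m[v,210:350])+210
        if len(u)>25: 
            p=cast([(u[0],v),(u[-1],v)],z,c,True);d=(np.c_[p-g[:2],[0,0]])@R;print(v,u[0],u[-1],len(u),d[:,:2].round(4).tolist())
E
python3 - <<'E'
from h import *
s=observe();print(s["finger_gap"],s["wrist_force"])
go(.6165,-.1635,.16,7.0)
fronttrim(.032,170,290,name="pics/w6.png")
E
```

```text
0.04097943764925414 [-0.25870195 -1.0446025   6.82427977]
shift [-0.1724  0.3175 -0.1335] turn -0.694 alt 2.447 j6 0.65 grasp [0.4432 0.1533 0.0259] t 8.85
170 210 285 53 [[0.0525, -0.0269], [0.0522, 0.0012]]
171 210 285 54 [[0.0521, -0.0269], [0.0518, 0.0012]]
172 210 286 53 [[0.0517, -0.0269], [0.0515, 0.0016]]
173 210 287 55 [[0.0513, -0.027], [0.0511, 0.0019]]
174 210 286 55 [[0.0509, -0.027], [0.0507, 0.0016]]
175 210 284 65 [[0.0505, -0.027], [0.0503, 0.0008]]
176 210 281 52 [[0.0502, -0.027], [0.05, -0.0003]]
177 210 270 55 [[0.0498, -0.027], [0.0496, -0.0044]]
178 210 276 59 [[0.0494, -0.0271], [0.0492, -0.0021]]
179 210 271 55 [[0.049, -0.0271], [0.0488, -0.004]]
180 210 272 54 [[0.0486, -0.0271], [0.0484, -0.0036]]
181 210 282 63 [[0.0482, -0.0271], [0.0481, 0.0001]]
182 210 274 61 [[0.0478, -0.0271], [0.0477, -0.0029]]
183 210 275 58 [[0.0475, -0.0272], [0.0473, -0.0025]]
184 210 275 60 [[0.0471, -0.0272], [0.0469, -0.0025]]
185 210 274 60 [[0.0467, -0.0272], [0.0465, -0.0029]]
186 210 274 62 [[0.0463, -0.0272], [0.0461, -0.0029]]
187 210 281 64 [[0.0459, -0.0272], [0.0458
[... 696 characters left out ...]
0407, -0.0056]]
201 210 237 27 [[0.0404, -0.0276], [0.0403, -0.017]]
202 210 236 26 [[0.04, -0.0276], [0.04, -0.0174]]
203 210 236 27 [[0.0396, -0.0276], [0.0396, -0.0174]]
211 210 331 113 [[0.0363, -0.0278], [0.0363, 0.019]]
212 210 331 121 [[0.0359, -0.0278], [0.0359, 0.019]]
213 210 331 121 [[0.0355, -0.0279], [0.0355, 0.019]]
214 210 331 26 [[0.0351, -0.0279], [0.0351, 0.019]]
236 217 313 66 [[0.0259, -0.0257], [0.026, 0.0123]]
237 217 316 76 [[0.0255, -0.0257], [0.0256, 0.0135]]
238 224 316 77 [[0.0251, -0.0229], [0.0252, 0.0135]]
239 224 319 82 [[0.0247, -0.0229], [0.0247, 0.0148]]
240 225 319 81 [[0.0243, -0.0225], [0.0243, 0.0148]]
241 225 318 79 [[0.0238, -0.0226], [0.0239, 0.0144]]
```

View pics/w6.png

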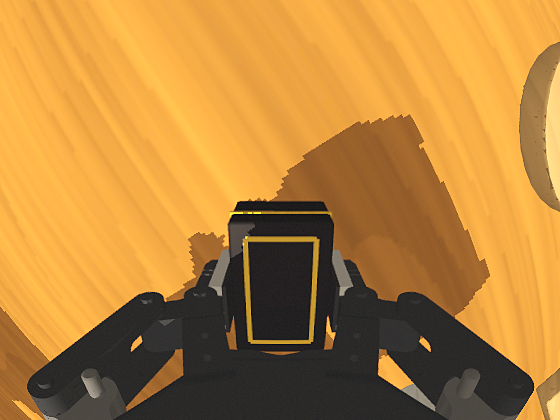

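The small box is squarely held with its whole trim visible (243–320, 236–344).

Run:
```python
from h import *
s=observe();c=calibration("wrist");im=cv2.imread("pics/w6.png");R=axes(s);g=s["tcp_pos"]+R[:,2]*hold_point_z
p=cast([(281,236.5),(281,344),(243,237),(320,237)],.032,c,True);print((np.c_[p-g[:2],np.zeros(4)]@R)[:,:2].round(4))
```

```text
[[ 0.0259 -0.0003]
 [-0.0289 -0.0002]
 [ 0.0256 -0.0152]
 [ 0.0256  0.0151]]
```

>>> servo_tool([
  [-0.5,[0,0,-0.04],0],
  [-0.5,[0,0,-0.09],0],
  [-0.5,[-0.015,0.028,-0.13],-0.06],
  [-0.5,[-0.038,0.07,-0.135],-0.16],
  [-0.5,[-0.06,0.111,-0.135],-0.25],
  [-0.5,[-0.083,0.153,-0.135],-0.35],
  [-0.5,[-0.105,0.195,-0.135],-0.45],
  [-0.5,[-0.128,0.237,-0.135],-0.54],
  [-0.5,[-0.15,0.278,-0.135],-0.62],
  [-0.5,[-0.1707,0.3163,-0.135],-0.694],
  [-0.5,[-0.1707,0.3163,-0.12],-0.694],
  [-0.5,[-0.1707,0.3163,-0.1],-0.694],
  [-0.5,[-0.1707,0.3163,-0.1],-0.694],
  [-0.5,[-0.1707,0.3163,-0.1],-0.694],
  [-0.5,[-0.1707,0.3163,-0.1],-0.694],
])

```text
t: 10.4
tcp_pos: [0.6156, -0.161, 0.2804]
eef_rot: [0.001, 0.662, 0.749, 0.0]
wrist_force: [0.2, 0.3, -1.7]
finger_gap: 0.0412
gripper_force: 61.3
```

Run:
```python
from h import *
s=observe();print(s["finger_gap"],s["wrist_force"])
go(.6165,-.1614,.0899,6.9)
im=read_camera("wrist");cv2.imwrite("pics/w7.png",im[:,:,::-1])
```

```text
0.04117962550042341 [ 0.16570789  0.28861694 -1.74821026]
shift [-0.0004  0.0006  0.0358] turn 0.002 alt -3.139 j6 -0.57 grasp [ 0.6158 -0.1611  0.1257] t 10.4
```

View pics/w7.png

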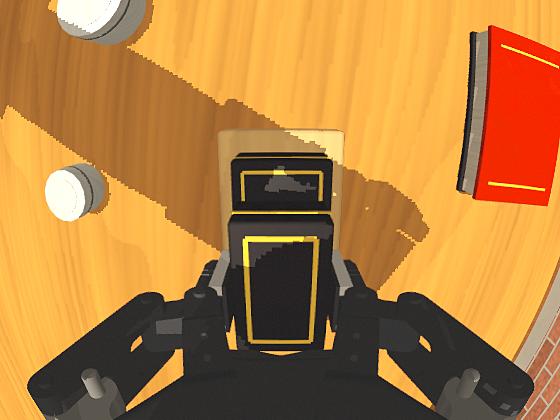

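The small box hangs over the large box; the lower box's trim far edge is at row 171, columns 241–323.

Run:
```python
from h import *
s=observe();c=calibration("wrist");R=axes(s);g=s["tcp_pos"]+R[:,2]*hold_point_z
for uv,z in [((241,171),.064),((323,171),.064),((243,237),.1318),((320,237),.1318)]:
    p=cast([uv],z,c,True);print((np.c_[p-g[:2],[0]]@R)[:,:2].round(4))
```

```text
[[ 0.0396 -0.0228]]
[[0.0395 0.0252]]
[[ 0.0257 -0.0146]]
[[0.0257 0.0158]]
```

>>> servo_tool([
  [-0.5,[-0.001,0.0006,0.02],0],
  [-0.5,[-0.001,0.0006,0.032],0],
  [-0.5,[-0.001,0.0006,0.036],0],
  [-0.5,[-0.001,0.0006,0.037],0],
  [-0.5,[-0.001,0.0006,0.037],0],
  [0.3,[-0.001,0.0006,0.037],0],
  [0.3,[-0.001,0.0006,0.037],0],
  [0.3,[-0.001,0.0006,0.037],0],
  [0.3,[-0.001,0.0006,0.037],0],
  [0.5,[-0.001,0.0006,0.0],0],
  [1,[-0.001,0.0006,-0.05],0],
  [1,[-0.001,0.0006,-0.1],0],
  [1,[-0.001,0.0006,-0.1],0],
  [1,[-0.001,0.0006,-0.1],0],
])

```text
t: 11.85
tcp_pos: [0.6164, -0.1625, 0.3812]
eef_rot: [0.002, 0.663, 0.749, 0.001]
wrist_force: [0.3, 0.5, -0.8]
finger_gap: 0.0854
gripper_force: 0.0
```

Run:
```python
from h import *
s=observe();c=calibration("wrist");im=read_camera("wrist")[:,:,::-1].copy();cv2.imwrite("pics/w8.png",im)
trim(im,c,200,360,120,345,.096)
go(.43,.33,.20,0)
```

```text
trim [253, 147, 54, 24, 243] ctr 612.2 -126.0 size 42.5 17.6 long 9.0
trim [260, 170, 39, 65, 625] ctr 616.4 -162.6 size 30.9 54.5 long 96.8
shift [ 0.5112 -0.1246  0.0243] turn 0.122 alt -3.02 j6 -0.57 grasp [ 0.6159 -0.1623  0.2242] t 11.9
```

>>> servo_tool([
  [1,[0.05,-0.007,0.024],0.0],
  [1,[0.1,-0.015,0.024],0.05],
  [1,[0.15,-0.022,0.024],0.1],
  [1,[0.2,-0.03,0.024],0.122],
  [1,[0.25,-0.037,0.024],0.122],
  [1,[0.3,-0.044,0.024],0.122],
  [1,[0.35,-0.052,0.024],0.122],
  [1,[0.4,-0.058,0.024],0.122],
  [1,[0.45,-0.066,0.024],0.122],
  [1,[0.49,-0.072,0.024],0.122],
  [1,[0.5225,-0.0764,0.024],0.122],
  [1,[0.5225,-0.0764,0.024],0.122],
  [1,[0.5225,-0.0764,0.024],0.122],
  [1,[0.5225,-0.0764,0.024],0.122],
])

```text
t: 13.3
tcp_pos: [0.4767, 0.346, 0.3538]
eef_rot: [-0.0, 0.707, 0.707, -0.001]
wrist_force: [1.0, -0.5, -0.9]
finger_gap: 0.0855
gripper_force: 0.0
```

Run:
```python
from h import *
s=observe();c=calibration("wrist");im=read_camera("wrist")[:,:,::-1].copy();cv2.imwrite("pics/w9.png",im)
import pickle;pickle.dump(c,open("w9.pkl","wb"))
print(proj((.4765,.347,.062),c,True)); go(.4765,.347,.2,0)
cv2.imwrite("pics/c9.png",cv2.resize(im[120:300,180:380],None,fx=3,fy=3))
```

```text
[280.86533563 199.63146925]
shift [ 0.0013 -0.0002 -0.0005] turn -0.002 alt 3.14 j6 0.42 grasp [0.4767 0.3457 0.1995] t 13.35
```

View pics/c9.png

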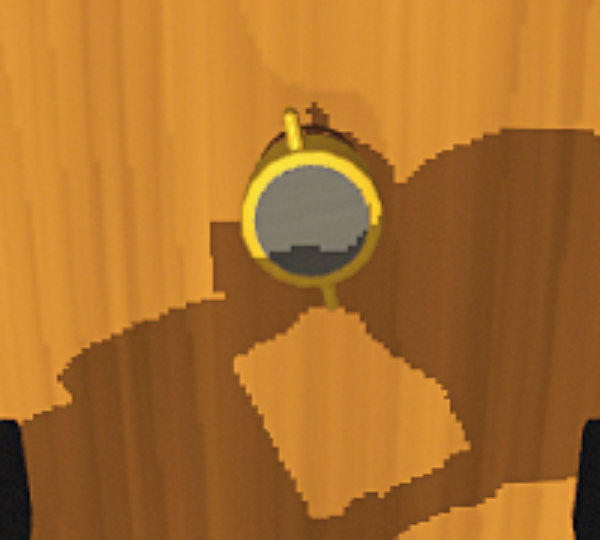

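Bowl rim is centred at full-image (284,192.7), ear tips at (277,157) and (291,222.5).

Run:
```python
from h import *
import pickle;c=pickle.load(open("w9.pkl","rb"))
print(cast([(284,192.7)],.062,c,True))
for z in (.047,.055):
    p=cast([(277,156.7),(291,222.7)],z,c,True);d=p[0]-p[1];print(p.mean(0),np.linalg.norm(d),np.degrees(np.arctan2(d[1],d[0])))
ctr=cast([(284,192.7)],.062,c,True)[0]
go(ctr[0],ctr[1],.042,np.degrees(np.arctan2(d[1],d[0]))-90)
```

```text
[[0.47910753 0.35296935]]
[0.47941593 0.35110198] 0.061036553816104455 101.71086474198108
[0.47933925 0.35308799] 0.05927074027524597 101.71086474198113
shift [0.0075 0.0026 0.1575] turn -0.206 alt 2.936 j6 0.42 grasp [0.4767 0.3457 0.1995] t 13.35
```

>>> servo_tool([
  [0.3,[0.007,0.0026,0.02],-0.1],
  [0.3,[0.007,0.0026,0.05],-0.206],
  [0.3,[0.007,0.0026,0.09],-0.206],
  [0.3,[0.007,0.0026,0.12],-0.206],
  [0.3,[0.007,0.0026,0.145],-0.206],
  [0.3,[0.007,0.0026,0.1535],-0.206],
  [0.3,[0.007,0.0026,0.1535],-0.206],
  [-0.5,[0.007,0.0026,0.1535],-0.206],
  [-0.5,[0.007,0.0026,0.1535],-0.206],
  [-0.5,[0.007,0.0026,0.1535],-0.206],
  [-0.5,[0.007,0.0026,0.1535],-0.206],
  [-0.5,[0.007,0.0026,0.1535],-0.206],
  [-0.5,[0.007,0.0026,0.1535],-0.206],
])

```text
t: 14.65
tcp_pos: [0.4801, 0.3543, 0.2036]
eef_rot: [0.001, 0.631, 0.776, 0.001]
wrist_force: [-0.7, -0.7, 6.4]
finger_gap: 0.0388
gripper_force: 60.6
```

Run:
```python
from h import *
s=observe();print(s["finger_gap"],s["wrist_force"],s["eef_rot"])
go(.6165,-.1627,.18,6.9)
c=calibration("wrist");im=read_camera("wrist")[:,:,::-1].copy();cv2.imwrite("pics/w10.png",im)
cv2.imwrite("pics/c10.png",cv2.resize(im[150:370,160:400],None,fx=2.5,fy=2.5))
```

```text
0.0388325149004244 [-0.67307857 -0.66363346  6.36724574] [0.00087026 0.6306037  0.7761033  0.0013686 ]
shift [-0.534   0.0276 -0.1313] turn 0.086 alt -3.056 j6 0.23 grasp [0.4806 0.3545 0.0489] t 14.65
```

View pics/c10.png

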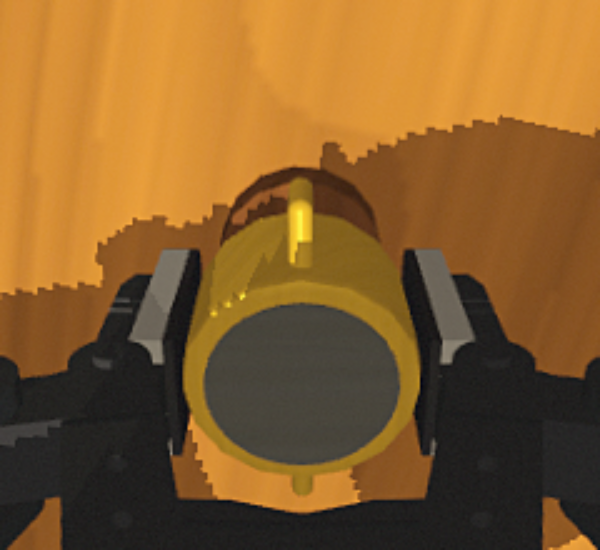

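Bowl rim in hand spans full-image rows 261–339, columns 234–328, with ears in line with the tool x.

Run:
```python
from h import *
s=observe();c=calibration("wrist");R=axes(s);g=s["tcp_pos"]+R[:,2]*hold_point_z
p=cast([(281,261.2),(281,339.2),(234,298),(328,298)],.062,c,True);print((np.c_[p-g[:2],np.zeros(4)]@R)[:,:2].round(4))
```

```text
[[ 0.0187  0.0004]
 [-0.0198  0.0004]
 [ 0.0018 -0.0186]
 [ 0.0017  0.0195]]
```

>>> servo_tool([
  [-0.5,[0,0,-0.04],0],
  [-0.5,[0,0,-0.09],0],
  [-0.5,[-0.02,0.001,-0.13],0.01],
  [-0.5,[-0.065,0.003,-0.13],0.02],
  [-0.5,[-0.11,0.006,-0.13],0.03],
  [-0.5,[-0.155,0.008,-0.13],0.03],
  [-0.5,[-0.2,0.01,-0.13],0.04],
  [-0.5,[-0.245,0.0125,-0.13],0.05],
  [-0.5,[-0.29,0.015,-0.13],0.06],
  [-0.5,[-0.335,0.017,-0.13],0.07],
  [-0.5,[-0.38,0.02,-0.13],0.08],
  [-0.5,[-0.425,0.022,-0.13],0.086],
  [-0.5,[-0.465,0.024,-0.13],0.086],
  [-0.5,[-0.5,0.026,-0.13],0.086],
  [-0.5,[-0.525,0.0272,-0.13],0.086],
  [-0.5,[-0.5335,0.0276,-0.13],0.086],
  [-0.5,[-0.5335,0.0276,-0.12],0.086],
  [-0.5,[-0.5335,0.0276,-0.12],0.086],
  [-0.5,[-0.5335,0.0276,-0.12],0.086],
  [-0.5,[-0.5335,0.0276,-0.12],0.086],
])

```text
t: 16.7
tcp_pos: [0.6153, -0.1614, 0.3217]
eef_rot: [-0.0, 0.663, 0.749, 0.0]
wrist_force: [0.0, 0.5, -1.0]
finger_gap: 0.0387
gripper_force: 60.8
```

Run:
```python
from h import *
s=observe();print(s["finger_gap"],s["wrist_force"])
go(.6164,-.1622,.1449,6.9)
im=read_camera("wrist")[:,:,::-1];cv2.imwrite("pics/w11.png",im)
```

```text
0.03867128288786358 [ 0.02910699  0.50149235 -0.96462534]
shift [-0.001   0.001   0.0221] turn 0.001 alt -3.141 j6 -0.57 grasp [ 0.6153 -0.1613  0.167 ] t 16.7
```

View pics/w11.png

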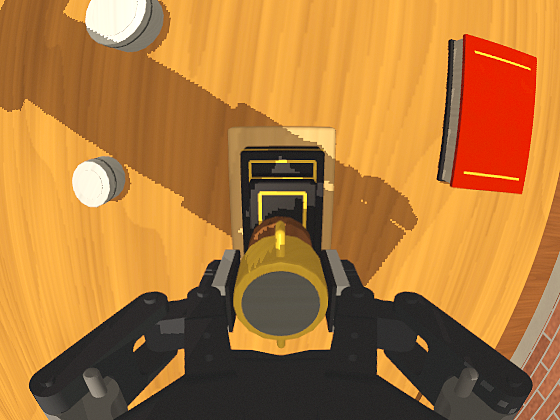

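Stack is intact; the trophy is over it. Lowering by 22–23 mm.

>>> servo_tool([
  [-0.5,[-0.001,0.001,0.01],0],
  [-0.5,[-0.001,0.001,0.018],0],
  [-0.5,[-0.001,0.001,0.0215],0],
  [-0.5,[-0.001,0.001,0.023],0],
  [-0.5,[-0.001,0.001,0.023],0],
  [-0.5,[-0.001,0.001,0.023],0],
  [0.3,[-0.001,0.001,0.023],0],
  [0.3,[-0.001,0.001,0.023],0],
  [0.3,[-0.001,0.001,0.023],0],
  [0.3,[-0.001,0.001,0.023],0],
  [0.5,[-0.001,0.001,0.01],0],
  [0.5,[-0.001,0.001,-0.02],0],
  [1,[-0.001,0.001,-0.06],0],
  [1,[-0.001,0.001,-0.1],0],
  [1,[-0.001,0.001,-0.1],0],
  [1,[-0.001,0.001,-0.1],0],
])

```text
t: 18.35
tcp_pos: [0.6167, -0.1635, 0.4241]
eef_rot: [0.002, 0.663, 0.748, 0.001]
wrist_force: [-0.5, 0.4, -0.5]
finger_gap: 0.0852
gripper_force: 0.0
```

Run:
```python
from h import *
s=observe();c=calibration("wrist");im=read_camera("wrist")[:,:,::-1].copy()
cv2.imwrite("pics/c12.png",cv2.resize(im[100:350,160:400],None,fx=2.3,fy=2.3))
go(.460,-.010,.15,0)
```

```text
shift [ 0.171  -0.1369  0.1172] turn 0.12 alt -3.022 j6 -0.57 grasp [ 0.6164 -0.1634  0.2672] t 18.4
```

View pics/c12.png

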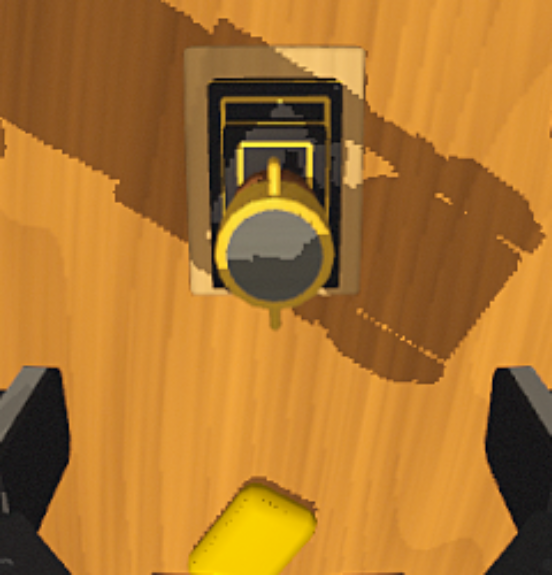

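The trophy stands on the stack, rim centre at full-image (279,210).

Run:
```python
from h import *
c=calibration("wrist");print(cast([(279.1,210)],.158,c,True))
```

```text
[[ 0.61542437 -0.16246925]]
```

>>> servo_tool([
  [1,[0.04,-0.032,0.0],0.0],
  [1,[0.08,-0.064,0.02],0.06],
  [1,[0.12,-0.096,0.06],0.12],
  [1,[0.16,-0.128,0.09],0.12],
  [1,[0.171,-0.137,0.1],0.12],
  [1,[0.171,-0.137,0.1],0.12],
  [1,[0.171,-0.137,0.1],0.12],
  [1,[0.171,-0.137,0.1],0.12],
])

```text
t: 19.2
tcp_pos: [0.4609, -0.0107, 0.3224]
eef_rot: [0.001, 0.707, 0.707, 0.0]
wrist_force: [0.7, 0.5, 0.4]
finger_gap: 0.0855
gripper_force: 0.0
```

Run:
```python
from h import *
s=observe();c=calibration("wrist");im=read_camera("wrist")[:,:,::-1].copy();cv2.imwrite("pics/w13.png",im)
import pickle;pickle.dump(c,open("w13.pkl","wb"))
print(proj((.46,-.011,.044),c,True)); go(.460,-.011,.026,0)
cv2.imwrite("pics/c13.png",np.hstack([im]))
```

```text
[278.67844835 206.00957584]
shift [ 0.0002 -0.002   0.1422] turn -0.001 alt 3.141 j6 -0.29 grasp [ 0.4616 -0.0111  0.1682] t 19.25
```

View pics/c13.png

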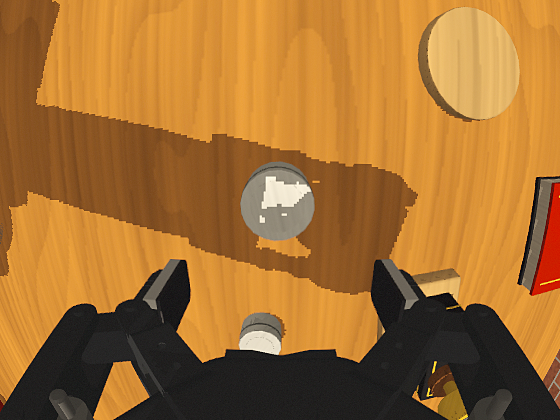

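Run:
```python
from h import *
import pickle;c=pickle.load(open("w13.pkl","rb"));im=cv2.imread("pics/w13.png")
print(cast([(277.5,204)],.044,c,True), cast([(241,204),(314,204),(277.5,241.5)],.044,c,True))
H,S,V=cv2.split(cv2.cvtColor(im,cv2.COLOR_BGR2HSV))
k=np.zeros(S.shape,np.uint8);k[0:130,405:535]=((S<150)&(V>170))[0:130,405:535]
q=max(cv2.findContours(k,0,2)[0],key=cv2.contourArea);p=(cast(q[:,0],.024,c,True)*1000).astype(np.float32)
print(cv2.fitEllipse(p),cv2.minEnclosingCircle(p))
```

```text
[[ 0.4590669  -0.00933124]] [[ 0.42989919 -0.00928399]
 [ 0.48818773 -0.00936354]
 [ 0.45894863 -0.0416215 ]]
((642.4150390625, 121.13202667236328), (106.8835220336914, 107.16871643066406), 50.19361114501953) ((642.3546142578125, 121.22312927246094), 54.36732482910156)
```

>>> servo_tool([
  [0.8,[0.0005,-0.0024,0.04],0],
  [0.8,[0.0005,-0.0024,0.08],0],
  [0.8,[0.0005,-0.0024,0.115],0],
  [0.8,[0.0005,-0.0024,0.135],0],
  [0.8,[0.0005,-0.0024,0.141],0],
  [0.8,[0.0005,-0.0024,0.141],0],
  [-0.2,[0.0005,-0.0024,0.141],0],
  [-0.2,[0.0005,-0.0024,0.141],0],
  [-0.2,[0.0005,-0.0024,0.141],0],
  [-0.2,[0.0005,-0.0024,0.141],0],
  [-0.2,[0.0005,-0.0024,0.141],0],
  [-0.2,[0.0005,-0.0024,0.141],0],
])

```text
t: 20.45
tcp_pos: [0.4591, -0.0101, 0.1828]
eef_rot: [0.002, 0.707, 0.707, 0.001]
wrist_force: [0.8, -0.6, 6.5]
finger_gap: 0.0591
gripper_force: 64.6
```

Run:
```python
from h import *
s=observe();print(s["finger_gap"],s["wrist_force"],s["gripper_force"])
go(.6424,.121,.12,0)
c=calibration("wrist");im=read_camera("wrist")[:,:,::-1].copy();cv2.imwrite("pics/w14.png",im)
R=axes(s);g=s["tcp_pos"]+R[:,2]*hold_point_z
H,S,V=cv2.split(cv2.cvtColor(im,cv2.COLOR_BGR2HSV))
for u in (271,281,291):
    print(u,[(v,int(S[v,u]),int(V[v,u])) for v in range(190,260,4)])
```

```text
0.05905075842419586 [ 0.81935995 -0.61454542  6.50570573] 64.64556455612183
shift [ 0.1312  0.183  -0.0913] turn 0.0 alt -3.142 j6 -0.29 grasp [ 0.4598 -0.0103  0.0281] t 20.45
271 [(190, 192, 159), (194, 187, 161), (198, 185, 160), (202, 190, 160), (206, 183, 162), (210, 39, 130), (214, 45, 129), (218, 43, 129), (222, 43, 130), (226, 43, 136), (230, 49, 93), (234, 45, 131), (238, 42, 133), (242, 37, 164), (246, 45, 160), (250, 43, 161), (254, 44, 162), (258, 41, 162)]
281 [(190, 196, 152), (194, 190, 152), (198, 186, 151), (202, 190, 153), (206, 139, 149), (210, 43, 129), (214, 43, 132), (218, 45, 129), (222, 44, 132), (226, 43, 124), (230, 46, 110), (234, 47, 131), (238, 44, 132), (242, 34, 172), (246, 39, 164), (250, 42, 165), (254, 43, 165), (258, 41, 163)]
291 [(190, 190, 148), (194, 186, 148), (198, 186, 147), (202, 186, 148), (206, 203, 148), (210, 45, 131), (214, 43, 131), (218, 43, 132), (222, 42, 134), (226, 46, 132), (230, 48, 96), (234, 42, 134), (238, 51, 131), (242, 38, 170), (246, 43, 161), (250, 43, 161), (254, 40, 159), (258, 42, 159)]
```

View pics/w14.png

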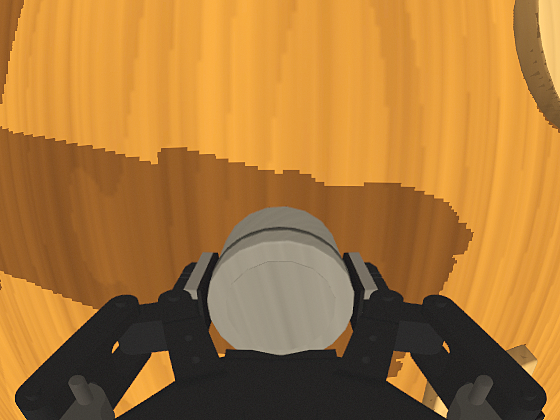

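The large tin is squarely held, with its top face's far edge at row ~241, column 281. (That was my last viewed picture; numbers only from here.)

Run:
```python
from h import *
s=observe();c=calibration("wrist");R=axes(s);g=s["tcp_pos"]+R[:,2]*hold_point_z
p=cast([(281,240.5),(281,355),(208,295),(355,295)],.044,c,True);print((np.c_[p-g[:2],np.zeros(4)]@R)[:,:2].round(4))
p=cast([(281,207.5)],.0,c,True);print((np.c_[p-g[:2],[0]]@R)[:,:2].round(4))
```

```text
[[ 0.0285  0.0002]
 [-0.0269  0.0002]
 [ 0.0047 -0.0288]
 [ 0.0044  0.0297]]
[[0.0275 0.0005]]
```

>>> servo_tool([
  [-0.2,[0,0,-0.03],0],
  [-0.2,[0,0,-0.07],0],
  [-0.2,[0.02,0.028,-0.09],0],
  [-0.2,[0.045,0.062,-0.09],0],
  [-0.2,[0.07,0.097,-0.09],0],
  [-0.2,[0.095,0.132,-0.09],0],
  [-0.2,[0.12,0.166,-0.09],0],
  [-0.2,[0.132,0.183,-0.08],0],
  [-0.2,[0.132,0.183,-0.06],0],
  [-0.2,[0.132,0.183,-0.06],0],
  [-0.2,[0.132,0.183,-0.06],0],
  [-0.2,[0.132,0.183,-0.06],0],
])

```text
t: 21.7
tcp_pos: [0.6407, 0.1221, 0.2419]
eef_rot: [0.0, 0.707, 0.707, 0.0]
wrist_force: [0.0, -0.1, -2.0]
finger_gap: 0.0587
gripper_force: 65.2
```

Run:
```python
from h import *
s=observe();print(s["finger_gap"],s["wrist_force"])
go(.6424,.1219,.0521,0)
c=calibration("wrist");im=read_camera("wrist")[:,:,::-1].copy();cv2.imwrite("pics/w15.png",im)
H,S,V=cv2.split(cv2.cvtColor(im,cv2.COLOR_BGR2HSV))
R=axes(s);g=s["tcp_pos"]+R[:,2]*hold_point_z
k=((S<165)&(V>90)).astype(np.uint8);k=cv2.morphologyEx(k,cv2.MORPH_OPEN,np.ones((3,3)))
k[:90]=0;k[215:]=0;k[:,:170]=0;k[:,390:]=0
q=max(cv2.findContours(k,0,1)[0],key=cv2.contourArea)[:,0];print(cv2.boundingRect(q))
# upper arc points -> circle fit at riser top
up=np.array([(u,q[q[:,0]==u][:,1].min()) for u in range(q[:,0].min()+6,q[:,0].max()-6,4) if (q[:,0]==u).any()])
p=cast(up,.024,c,True);d=(np.c_[p-g[:2],np.zeros(len(p))]@R)[:,:2]
A=np.c_[2*d,np.ones(len(d))];x=np.linalg.lstsq(A,(d**2).sum(1),rcond=None)[0];print("riser in tool",x[:2],"r",np.sqrt(x[2]+x[:2]@x[:2]),len(d))
# fixed radius
from scipy.optimize import least_squares as L
print(L(lambda o:np.hypot(*(d-o).T)-.0545,[0,0],loss="soft_l1",f_scale=.001).x)
```

```text
0.058684280629924986 [ 0.00791174 -0.12900876 -2.01451925]
shift [-0.0002  0.0015  0.0351] turn -0.0 alt 3.141 j6 0.0 grasp [0.6409 0.1221 0.0872] t 21.7
(199, 144, 170, 71)
riser in tool [0.00290652 0.00192111] r 0.0520862052587422 40
[0.00014507 0.0019326 ]
```

>>> servo_tool([
  [-0.2,[0.0004,0.0016,0.02],0],
  [-0.2,[0.0004,0.0016,0.03],0],
  [-0.2,[0.0004,0.0016,0.035],0],
  [-0.2,[0.0004,0.0016,0.036],0],
  [-0.2,[0.0004,0.0016,0.036],0],
  [0.7,[0.0004,0.0016,0.036],0],
  [0.7,[0.0004,0.0016,0.036],0],
  [0.7,[0.0004,0.0016,0.036],0],
  [0.7,[0.0004,0.0016,0.036],0],
  [0.8,[0.0004,0.0016,0.0],0],
  [1,[0.0004,0.0016,-0.05],0],
  [1,[0.0004,0.0016,-0.09],0],
  [1,[0.0004,0.0016,-0.09],0],
  [1,[0.0004,0.0016,-0.09],0],
])

```text
t: 23.15
tcp_pos: [0.6425, 0.1228, 0.332]
eef_rot: [0.001, 0.707, 0.707, 0.001]
wrist_force: [0.6, 0.1, -1.0]
finger_gap: 0.0857
gripper_force: 0.0
```

```bash
cat >> h.py <<'E'
def tin(name,z,rad,guess,smax=75):
    """top disc of a free tin: pale mask near its expected place, circle of known radius fitted to the near (lower) and side edges"""
    s=observe();c=calibration("wrist");im=read_camera("wrist")[:,:,::-1].copy();cv2.imwrite(name,im)
    u,v=proj((*guess,z),c,True).astype(int);H,S,V=cv2.split(cv2.cvtColor(im,cv2.COLOR_BGR2HSV))
    k=np.zeros(S.shape,np.uint8);r=65;k[max(v-r,0):v+r,u-r:u+r]=((S<smax)&(V>60))[max(v-r,0):v+r,u-r:u+r]
    q=max(cv2.findContours(cv2.morphologyEx(k,cv2.MORPH_OPEN,np.ones((3,3))),0,1)[0],key=cv2.contourArea)[:,0]
    print("px",cv2.boundingRect(q),"pred",u,v)
    q=cv2.convexHull(q)[:,0]
    lo=q[q[:,1]>=q[:,1].max()-(np.ptp(q[:,0])*.55)]
    d=cast(lo,z,c,True)
    from scipy.optimize import least_squares as L
    f=L(lambda o:np.hypot(*(d-o).T)-rad,guess,loss="soft_l1",f_scale=.001);print("tin",f.x.round(4),"rms",np.sqrt(np.mean((np.hypot(*(d-f.x).T)-rad)**2)).round(4),len(d));return s
E
python3 - <<'E'
from h import *
tin("pics/w16.png",.068,.030,(.642,.121))
go(.4427,-.164,.16,0)
E
```

```text
px (241, 165, 78, 83) pred 278 213
tin [0.6429 0.123 ] rms 0.0002 17
shift [-0.2868 -0.199   0.0154] turn -0.0 alt 3.141 j6 0.0 grasp [0.6417 0.1228 0.1752] t 23.2
```

>>> servo_tool([
  [1,[-0.035,-0.025,0],0],
  [1,[-0.075,-0.052,0.005],0],
  [1,[-0.115,-0.08,0.01],0],
  [1,[-0.155,-0.108,0.015],0],
  [1,[-0.195,-0.135,0.015],0],
  [1,[-0.235,-0.163,0.015],0],
  [1,[-0.27,-0.187,0.015],0],
  [1,[-0.287,-0.199,0.015],0],
  [1,[-0.287,-0.199,0.015],0],
  [1,[-0.287,-0.199,0.015],0],
  [1,[-0.287,-0.199,0.015],0],
])

```text
t: 24.3
tcp_pos: [0.4434, -0.1632, 0.3148]
eef_rot: [-0.001, 0.707, 0.707, 0.0]
wrist_force: [-0.4, 0.0, -0.3]
finger_gap: 0.0854
gripper_force: 0.0
```

Run:
```python
from h import *
tin("pics/w17.png",.034,.022,(.4427,-.164))
go(.4427,-.164,.025,0)
```

```text
px (250, 174, 54, 58) pred 279 206
tin [ 0.4401 -0.1636] rms 0.0003 14
shift [-0.0011 -0.0006  0.1353] turn 0.002 alt -3.14 j6 -0.61 grasp [ 0.4434 -0.163   0.1603] t 24.35
```

>>> servo_tool([
  [0.4,[-0.0007,-0.0024,0.04],0],
  [0.4,[-0.0007,-0.0024,0.08],0],
  [0.4,[-0.0007,-0.0024,0.11],0],
  [0.4,[-0.0007,-0.0024,0.13],0],
  [0.4,[-0.0007,-0.0024,0.135],0],
  [0.4,[-0.0007,-0.0024,0.135],0],
  [-0.5,[-0.0007,-0.0024,0.135],0],
  [-0.5,[-0.0007,-0.0024,0.135],0],
  [-0.5,[-0.0007,-0.0024,0.135],0],
  [-0.5,[-0.0007,-0.0024,0.135],0],
  [-0.5,[-0.0007,-0.0024,0.135],0],
  [-0.5,[-0.0007,-0.0024,0.135],0],
])

```text
t: 25.55
tcp_pos: [0.4418, -0.1654, 0.1823]
eef_rot: [0.002, 0.707, 0.707, 0.0]
wrist_force: [0.3, 1.0, 5.7]
finger_gap: 0.0425
gripper_force: 61.3
```

Run:
```python
from h import *
s=observe();print(s["finger_gap"],s["wrist_force"],s["gripper_force"])
c=calibration("wrist");im=read_camera("wrist")[:,:,::-1].copy();cv2.imwrite("pics/w18.png",im)
R=axes(s);g=s["tcp_pos"]+R[:,2]*hold_point_z
go(.6428,.1228,.13,0)
V=cv2.cvtColor(im,cv2.COLOR_BGR2HSV)[:,:,2];S=cv2.cvtColor(im,cv2.COLOR_BGR2HSV)[:,:,1]
for v in list(range(220,262,2))+list(range(320,352,2)): print((v,int(V[v,276:287].mean()),int(S[v,276:287].mean())),end=" ")
for v in (255,275,300,330):
    p=cast([(281,v)],.034,c,True);print(v,((np.c_[p-g[:2],[0]])@R)[0,:2].round(4))
```

```text
0.04252305463189857 [0.33058722 1.00962694 5.73157861] 61.26806616783142
shift [ 0.2883  0.2009 -0.1023] turn -0.0 alt 3.142 j6 -0.62 grasp [ 0.4422 -0.1656  0.0276] t 25.6
(220, 145, 44) (222, 141, 41) (224, 140, 41) (226, 141, 40) (228, 142, 41) (230, 144, 41) (232, 142, 42) (234, 61, 34) (236, 111, 43) (238, 146, 42) (240, 143, 41) (242, 142, 41) (244, 141, 41) (246, 152, 40) (248, 181, 35) (250, 174, 39) (252, 174, 39) (254, 174, 39) (256, 175, 39) (258, 174, 38) (260, 174, 38) (320, 174, 38) (322, 174, 38) (324, 175, 39) (326, 175, 38) (328, 175, 39) (330, 176, 32) (332, 170, 193) (334, 171, 184) (336, 171, 183) (338, 171, 183) (340, 171, 183) (342, 171, 183) (344, 171, 185) (346, 171, 184) (348, 171, 184) (350, 172, 183) 255 [0.0182 0.0002]
275 [0.009  0.0002]
300 [-0.0033  0.0002]
330 [-0.0199  0.0002]
```

>>> servo_tool([
  [-0.5,[0,0,-0.04],0],
  [-0.5,[0,0,-0.08],0],
  [-0.5,[0.025,0.018,-0.11],0],
  [-0.5,[0.06,0.042,-0.12],0],
  [-0.5,[0.1,0.07,-0.12],0],
  [-0.5,[0.14,0.098,-0.12],0],
  [-0.5,[0.18,0.126,-0.12],0],
  [-0.5,[0.22,0.154,-0.12],0],
  [-0.5,[0.255,0.178,-0.12],0],
  [-0.5,[0.28,0.196,-0.12],0],
  [-0.5,[0.2876,0.201,-0.11],0],
  [-0.5,[0.2876,0.201,-0.1],0],
  [-0.5,[0.2876,0.201,-0.1],0],
  [-0.5,[0.2876,0.201,-0.1],0],
  [-0.5,[0.2876,0.201,-0.1],0],
])

```text
t: 27.1
tcp_pos: [0.6416, 0.1216, 0.281]
eef_rot: [0.0, 0.708, 0.707, 0.0]
wrist_force: [1.2, 0.5, -1.0]
finger_gap: 0.0423
gripper_force: 61.6
```

Run:
```python
from h import *
s=observe();print(s["finger_gap"],s["wrist_force"])
go(.6429,.1221,.0956,0)
```

```text
0.042299086726386936 [ 1.18867535  0.51660692 -1.02651908]
shift [0.0005 0.0013 0.0307] turn -0.001 alt 3.14 j6 0.0 grasp [0.6416 0.1216 0.1263] t 27.1
```

>>> servo_tool([
  [-0.5,[0.0005,0.0013,0.015],0],
  [-0.5,[0.0005,0.0013,0.026],0],
  [-0.5,[0.0005,0.0013,0.0305],0],
  [-0.5,[0.0005,0.0013,0.0318],0],
  [-0.5,[0.0005,0.0013,0.0318],0],
  [-0.5,[0.0005,0.0013,0.0318],0],
  [0.3,[0.0005,0.0013,0.0318],0],
  [0.3,[0.0005,0.0013,0.0318],0],
  [0.3,[0.0005,0.0013,0.0318],0],
  [0.3,[0.0005,0.0013,0.0318],0],
  [0.5,[0.0005,0.0013,0.01],0],
  [1,[0.0005,0.0013,-0.03],0],
  [1,[0.0005,0.0013,-0.07],0],
  [1,[0.0005,0.0013,-0.11],0],
  [1,[0.0005,0.0013,-0.11],0],
  [1,[0.0005,0.0013,-0.11],0],
])

```text
t: 28.7
tcp_pos: [0.6433, 0.1233, 0.3918]
eef_rot: [0.001, 0.707, 0.707, 0.001]
wrist_force: [0.1, 0.9, -0.5]
finger_gap: 0.086
gripper_force: 0.0
```

Run:
```python
from h import *
s=observe();c=calibration("wrist");im=read_camera("wrist")[:,:,::-1].copy();cv2.imwrite("pics/w19.png",im)
H,S,V=cv2.split(cv2.cvtColor(im,cv2.COLOR_BGR2HSV))
u,v=proj((.6429,.1229,.102),c,True).astype(int);print(u,v)
print("row",[(x,int(V[v,x])) for x in range(u-50,u+52,3)])
print("col",[(y,int(V[y,u]),int(S[y,u])) for y in range(v-60,v+60,3)])
# top camera check of everything
t=read_camera("top")[:,:,::-1].copy();cv2.imwrite("pics/top9.png",t);ct=calibration("top")
Ht,St,Vt=cv2.split(cv2.cvtColor(t,cv2.COLOR_BGR2HSV))
a,b=proj((.6429,.1229,.102),ct).astype(int);k=np.zeros(St.shape,np.uint8);k[b-22:b+22,a-22:a+22]=((St<100)&(Vt>90))[b-22:b+22,a-22:a+22]
q=max(cv2.findContours(k,0,2)[0],key=cv2.contourArea);print("top tins bbox",cv2.boundingRect(q),"expected small centre",a,b)
d=cv2.absdiff(t,cv2.imread("pics/top0.png")).max(2)
for n,(x0,x1,y0,y1) in dict(flask=(55,118,180,225),soap=(415,462,198,238),note=(268,330,125,170)).items(): print(n,(d[y0:y1,x0:x1]>50).mean().round(3))
```

```text
278 202
row [(228, 141), (231, 138), (234, 142), (237, 138), (240, 144), (243, 144), (246, 141), (249, 126), (252, 142), (255, 142), (258, 141), (261, 137), (264, 142), (267, 142), (270, 142), (273, 138), (276, 143), (279, 143), (282, 144), (285, 143), (288, 143), (291, 143), (294, 144), (297, 145), (300, 142), (303, 142), (306, 148), (309, 138), (312, 141), (315, 143), (318, 134), (321, 131), (324, 137), (327, 139)]
col [(142, 210, 143), (145, 211, 143), (148, 211, 143), (151, 211, 143), (154, 213, 145), (157, 121, 38), (160, 135, 43), (163, 255, 28), (166, 243, 27), (169, 186, 36), (172, 96, 45), (175, 114, 51), (178, 243, 33), (181, 127, 46), (184, 142, 43), (187, 143, 43), (190, 142, 45), (193, 141, 45), (196, 141, 42), (199, 144, 42), (202, 143, 46), (205, 144, 42), (208, 143, 45), (211, 144, 42), (214, 142, 43), (217, 142, 43), (220, 140, 46), (223, 140, 44), (226, 196, 129), (229, 211, 143), (232, 209, 199), (235, 208, 190), (238, 207, 193), (241, 208, 194), (244, 206, 198), (247, 216, 189), (250, 122, 192), (253, 124, 193), (256, 125, 192), (259, 125, 190)]
top tins bbox (201, 185, 30, 25) expected small centre 223 207
flask 0.0
soap 0.0
note 0.013
```

Run:
```python
from h import *
c=calibration("wrist");print(cast([(278,224.7),(278,180),(249,202),(307,202)],.102,c,True).round(4))
p=proj((.6429,.1229-.022,.102),c,True);print(p)
im=read_camera("scene")[:,:,::-1];cs=calibration("scene")
H,S,V=cv2.split(cv2.cvtColor(im,cv2.COLOR_BGR2HSV));
for X in [(.6429,.123,.09),(.6429,.123,.05),(.616,-.163,.142),(.616,-.163,.08),(.616,-.163,.045)]:
    u,v=proj(X,cs).astype(int);print(X,(u,v),cv2.cvtColor(im,cv2.COLOR_BGR2HSV)[v,u])
u,v=proj((.6429,.123,.09),cs).astype(int)
for z in (.095,.05):
    u,v=proj((.6429,.123,z),cs).astype(int);r=np.flatnonzero(S[v,u-35:u+35]<95)+u-35;print(z,u,r.min(),r.max())
u,v=proj((.616,-.163,.147),cs).astype(int);print("trophy",u,[(x,int(H[v,x]),int(S[v,x]),int(V[v,x])) for x in range(u-20,u+21,3)])
```

```text
[[0.6398 0.1042]
 [0.6399 0.1424]
 [0.6159 0.124 ]
 [0.6636 0.124 ]]
[281.73459566 228.41298596]
(0.6429, 0.123, 0.09) (np.int64(309), np.int64(232)) [ 17  34 134]
(0.6429, 0.123, 0.05) (np.int64(309), np.int64(244)) [ 18  32 137]
(0.616, -0.163, 0.142) (np.int64(227), np.int64(182)) [ 16 139 193]
(0.616, -0.163, 0.08) (np.int64(227), np.int64(200)) [ 11 120  91]
(0.616, -0.163, 0.045) (np.int64(228), np.int64(209)) [ 11 116  81]
0.095 309 302 318
0.05 309 298 319
trophy 227 [(207, 12, 142, 228), (210, 12, 141, 232), (213, 13, 142, 232), (216, 12, 143, 223), (219, 15, 141, 183), (222, 16, 120, 191), (225, 15, 99, 176), (228, 15, 104, 166), (231, 17, 138, 215), (234, 13, 143, 217), (237, 12, 146, 219), (240, 12, 143, 221), (243, 12, 143, 223), (246, 12, 143, 225)]
```

The small tin may be ~3 mm off on the large one; I'll look from straight above to decide.

>>> servo_tool([
  [1,[-0.04,0,0],0],
  [1,[-0.08,0,0.02],0],
  [1,[-0.08,0,0.04],0],
  [1,[-0.08,0,0.04],0],
  [1,[-0.08,0,0.04],0],
  [1,[-0.08,0,0.04],0],
])

```text
t: 29.45
tcp_pos: [0.6433, 0.044, 0.3515]
eef_rot: [0.0, 0.707, 0.707, 0.0]
wrist_force: [-0.4, -0.3, -0.9]
finger_gap: 0.0852
gripper_force: 0.0
```

Run:
```python
from h import *
s=observe();c=calibration("wrist");im=read_camera("wrist")[:,:,::-1].copy();cv2.imwrite("pics/w20.png",im)
print(s["tcp_pos"],-np.array(c["R"]).T@c["t"])
e=cv2.Canny(cv2.cvtColor(im,cv2.COLOR_BGR2GRAY),25,60)
u,v=proj((.6429,.1229,.102),c,True).astype(int);print(u,v)
k=np.zeros_like(e);k[max(v-110,0):v+110,u-110:u+110]=e[max(v-110,0):v+110,u-110:u+110]
pts=cv2.findNonZero(k)[:,0]
for n,z,r,g in (("small",.102,.022,(.643,.124)),("large",.068,.030,(.643,.123)),("riser",.024,.055,(.6424,.121))):
    p=cast(pts,z,c,True);best=[]
    for a in np.arange(-.008,.0081,.0005):
        for b in np.arange(-.008,.0081,.0005):
            d=np.hypot(p[:,0]-g[0]-a,p[:,1]-g[1]-b)
            for rr in (r-.001,r-.0005,r): best.append(((abs(d-rr)<.0006).sum(),g[0]+a,g[1]+b,rr))
    best.sort(reverse=True);print(n,[tuple(np.round(x,4).tolist()) for x in best[:5]])
```

```text
[0.64333562 0.04398045 0.35146603] [0.64332596 0.11777859 0.32128852]
279 104
small [(178.0, 0.6435, 0.1235, 0.021), (172.0, 0.6435, 0.125, 0.022), (172.0, 0.6435, 0.124, 0.021), (170.0, 0.643, 0.125, 0.022), (170.0, 0.643, 0.1235, 0.021)]
large [(240.0, 0.643, 0.122, 0.0295), (225.0, 0.6425, 0.122, 0.029), (219.0, 0.6425, 0.122, 0.0295), (214.0, 0.643, 0.122, 0.029), (201.0, 0.643, 0.1215, 0.0295)]
riser [(290.0, 0.6429, 0.1215, 0.054), (279.0, 0.6429, 0.121, 0.054), (276.0, 0.6424, 0.1215, 0.054), (271.0, 0.6424, 0.121, 0.054), (247.0, 0.6434, 0.1215, 0.054)]
```

```bash
python3 -c "
from station import *
print(finish_job())"
```

```text
the job is handed in; nothing more can be done
None
```

The display is set up and handed in at about 29 s: each piece measured within about 2 mm of the centre of the one below. The boxes lie within about 0.5° of the riser's long side. The gripper was open and clear of both stacks, and the flask, soap and notebook showed no movement in the top camera.

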